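# Find and seat the rocking pan lid

### The arm

A 6-joint arm with a two-finger parallel gripper is mounted at the origin on the work surface. World frame = base frame: x ahead of the robot, y to its left, z up, the work surface at z = 0. Lengths are in m, angles in rad, forces in N, time in s.
With the tool pointing down it reaches from about 0.275 to 1 m from the base axis. Payload 8.4 kg.
Tool frame: the origin (TCP) lies midway between the tips of the shut fingers; the grasp point (between the pads) lies 19 mm behind it; z points along the fingers, y is the line along which they close (so a half turn about z gives the same grasp; the last joint's range is limited). The gripper opens to 85 mm and grips with 20 to 120 N. Pads are 22 mm wide; open, the fingers measure 114 mm over their backs; the gripper's body (76 mm by 85 mm) begins 54 mm behind the grasp point. The pads swing forward as they close: fully open they stand 13 mm farther back than shut.
Start: joints at [1.113, 0.353, 1.633, -0, 1.155, -0.002], TCP at [0.275, 0.561, 0.231] pointing down, gripper open.
Joint ranges: [-2.63, 2.63], [-0.92, 2.1], [0.06, 2.66], [-1.3, 4.44], [0, 2.69], [-3.02, 3.02]. Speed limits (rad/s): [2.22, 2.22, 2.79, 3.14, 3.14, 3.14].

### API

Orientations are given as a rotation vector (axis times angle).
In Python, from rig import manip gives the robot as it stands.
- The arm moves only by the shell command python3 -m handwheel 'ROWS'. ROWS is JSON, one flat list of numbers, 5 for each row, row after row: the shift along the tool's x, y, z in units of 50 mm (1.0 is 50 mm), then the turn about the tool's z in units of 5 degrees (1.0 is 5 degrees), then the finger opening in mm, from 0 to 85.4. In form: [x, y, z, roll, hand, x, y, z, roll, hand, ...]. A call has 1 to 20 rows; each row shifts and turns the commanded pose from where the row before left it, along the tool's axes as they then stand; what a row does not reach is not made up. A row lasts 1/10 s, in which the tool goes at most 50 mm and 8.59 degrees, less where a joint would pass 70% of its speed; a pose out of reach is approached as far as the arm can. A call is refused whole if a number of a shift passes 1 or a number of a turn 1, either way. A call with a gripper value outside its range is refused whole. The fingers move at their own pace and stop on an object; the grip force is fixed at half the most. Time passes only in rows, so rows that do not move let the fingers close. It gives the time, the measured TCP pose, the force, the opening and the grip force at its end, in the units of the state.
- manip.state(): the state, without advancing time (a new reading comes with each control period).
- manip.camera(name): name is "scene" or "top"; returns (picture, depth): 384x512x3 uint8, red, green, blue; 384x512 float32, m along the optical axis (not along the pixel's ray), 0 where there is no reading.
- manip.camera_info(name): a dict with "camera_matrix" (3x3 intrinsics, pixels), "k1" (the pictures are not rectified: a ray, as slopes to the right and down, at radius r is drawn at 1 + k1 r^2 times it, then the intrinsics apply), "T" (4x4, takes a point from camera to world coordinates). Camera axes: x right, y up, looking along -z (the intrinsics and any distortion apply to the point x, -y, -z); pixel columns grow to the right and rows downward; lengths in m; the calibration is good to about 2 mm. A picture is of the moment at which its call begins. camera_info takes no time and is no camera call.
- manip.job_done(): hands the job in; it is judged then, once.
The state is a dict: "clock": time; "q": joint angles; "qd": joint speeds; "tau": joint torques, N m; "tcp_pos": TCP position; "eef_rot": TCP orientation; "wrist_force": force on the tool from outside, world axes, zero at the start; "ft_torque": the same for the moment, N m; "grip_width": finger opening in m; "grip_force": force on a finger pad.
Only numpy, scipy, OpenCV 4.12 (cv2) and the standard library are available. Lean on these libraries where they do the work, as an engineer would, in place of code of your own. Each camera call takes 0.05 s, during which the arm holds its last target. There are 200 camera calls.

### The job

One of the four white pan lids in the ingredient rail is not seated: it rocks when you press near its edge, while the other three are solid. Press lids with a fingertip to find it, then push it down at its blue centre until it is fully home, and finish while still holding that lid down with a firm fingertip press, touching no other lid. Do not lift or drag any lid off its pan, and leave the jar, cup and spoon alone.

Things in the scene. Friction and masses are not known exactly. Their poses are not given: they have to be found in the camera images.
- lid_a_top (a point): White lid, one of four alike. Point: centre of its top face, z up. All four: 146 mm (own x) by 106 mm (own y), slab 4 mm thick, a 9 mm skirt hangs outside the pan wall with 2 mm play; about 0.15 kg; a 28 mm blue disc marks the centre.
- lid_b_top (a point): White lid, one of four alike. Point: centre of its top face, z up. The lids lie in one row along their y, 120 mm apart; letters do not follow the order in the row. Pans are fixed but stand up to 12 mm different in height, so a lid's height does not tell if it is seated.
- lid_c_top (a point): White lid, one of four alike. Point: centre of its top face, z up. A seated lid (any three of a to d) rests on its rim and does not give. The unseated one stands level 5 mm over its rim on a stiff post 24 mm square under its centre, and tips 0.06 to 0.1 rad when pressed near an end or side with 1 to 3 N (4 mm down at 55 mm from the centre along x).
- lid_d_top (a point): White lid, one of four alike. Point: centre of its top face, z up. Let go, the unseated lid (any of a to d) falls back level. Pressed at its centre it yields only above about 8 N, then sinks 5 mm onto its rim and stays down, as solid as the others.
- rail: Fixed dark steel tray, 185 mm (x) by 510 mm (y), walls 34 mm high, that holds the four pans. Origin: centre of its underside, on the counter; lid x, y axes are parallel to its own. The lid tops stand 58 to 75 mm above the counter.
- spice_jar_mid (a point): Bystander: loose amber spice jar with black cap, 56 mm across, about 110 mm tall. Point on its axis, 50 mm up.
- steel_cup_mid (a point): Bystander: loose open steel cup, 72 mm across, 80 mm tall. Point on its axis, 40 mm up.
- spoon: Bystander: loose steel spoon, 200 mm long, lying along its x on the counter. Origin: under its middle.
Not all that is in view belongs to the job. Leave any red or yellow look-alike of the part that bears lid_d_top alone.

How it is judged:
By the outcome, as a careful person would: the job done as asked, in the order asked, and still so for the second after the job is handed in, while the arm keeps its last pose, push and grip.
It also fails if it takes over 48 s, if anything falls off the work surface, if the arm or the gripper's body presses on something with over 40 N, if the wrist force passes 120 N, or if a joint passes its speed limit or range.

## Working session

There is one attempt and no reset: what is moved stays moved. The work goes in short steps, Python scripts to look and compute and a shell command to move; the robot and the scene stay as the last step left them, time stands still between calls to the robot, and variables do not carry over. Pictures are saved under pics/ and viewed, at most 10 in all, crops included, and the job is handed in when it is done.

```bash
mkdir -p pics; cat > h.py <<'E'
import numpy as np,cv2
from rig import manip
def ray(info,u,v):
    K=np.array(info["camera_matrix"]);k=info["k1"]
    d=np.array([(u-K[0,2])/K[0,0],(v-K[1,2])/K[1,1]]);p=d.copy()
    for _ in range(20): p=d/(1+k*(p@p))
    return np.array([p[0],-p[1],-1.])
def pt(info,u,v,dep):
    T=np.array(info["T"]);return T[:3,:3]@(ray(info,u,v)*dep)+T[:3,3]
def onz(info,u,v,z):
    T=np.array(info["T"]);r=T[:3,:3]@ray(info,u,v);return T[:3,3]+r*(z-T[2,3])/r[2]
E
python3 - <<'E'
from h import *
for n in("top","scene"):
    im,d=manip.camera(n);i=manip.camera_info(n)
    np.savez(n,im=im,d=d);cv2.imwrite(f"pics/{n}0.png",im[:,:,::-1])
    hsv=cv2.cvtColor(im,cv2.COLOR_RGB2HSV)
    m=cv2.inRange(hsv,(95,90,50),(130,255,255))
    N,L,S,C=cv2.connectedComponentsWithStats(m)
    print(n,np.array(i["T"]).round(3).tolist())
    for k in range(1,N):
        if S[k,4]>15:
            dd=np.median(d[(L==k)&(d>0)]) if ((L==k)&(d>0)).any() else 0
            print(C[k].round(1),S[k,2:],pt(i,*C[k],dd).round(4))
print(manip.state())
E
```

```text
top [[-0.02, 0.994, -0.104, 0.393], [-1.0, -0.019, 0.013, 0.035], [0.011, 0.105, 0.994, 1.423], [0.0, 0.0, 0.0, 1.0]]
[247.8  19.3] [  512    64 20111] [ 1.4064  0.0221 -0.7526]
[459.5 147.8] [ 18  39 288] [ 0.6237 -0.619   0.0331]
[218.5 172.8] [ 8  9 57] [0.5552 0.1201 0.069 ]
[260.  174.8] [ 9  9 60] [5.478e-01 5.000e-04 6.170e-02]
[301.6 176.5] [ 8  8 56] [ 0.5401 -0.1194  0.0675]
[342.3 178.6] [ 8  8 54] [ 0.5321 -0.2387  0.0629]
[402.1 246.8] [ 8  8 49] [ 0.3269 -0.4251  0.0134]
[331.5 260.5] [ 8  8 52] [ 0.2932 -0.2076  0.0145]
scene [[-0.639, -0.558, 0.529, 1.132], [0.769, -0.452, 0.452, 0.533], [-0.013, 0.696, 0.718, 0.869], [0.0, 0.0, 0.0, 1.0]]
[250.2  47.4] [ 24  20 251] [-1.668  -1.903  -0.7421]
[388.1  85.7] [ 24  41 405] [-1.8223 -0.4156 -0.7377]
[204.8 123.5] [ 5  4 16] [ 0.3276 -0.4263  0.0147]
[114.9 137.5] [ 24  20 130] [ 0.632  -0.616   0.0347]
[250.5 139.7] [ 6  4 18] [ 0.292  -0.2081  0.0139]
[198.8 157.7] [ 7  5 26] [ 0.5325 -0.2391  0.0643]
[ 72.6 313.4] [  221   213 23025] [ 1.1316 -0.6354 -0.7172]
[221.9 172.3] [ 7  5 29] [ 0.5397 -0.1207  0.0684]
[247.7 191.4] [ 8  6 35] [0.5486 0.     0.0624]
[276.5 209.4] [ 8  6 42] [0.5565 0.1203 0.0691]
{'clock': 0.1, 'q': array([ 1.11258391e+00,  3.53566505e-01,  1.63408785e+00, -2.81714136e-05,
        1.15524957e+00, -2.41999840e-03]), 'qd': array([ 0.00053212, -0.00453033, -0.00182383,  0.00020101, -0.00123697,
        0.00146598]), 'tau': array([ 1.07389074e-03, -6.06355333e+01, -3.42824578e+01,  8.52375092e-05,
        3.92220682e-03,  3.93779737e-05]), 'tcp_pos': array([0.27492422, 0.56077301, 0.2306325 ]), 'eef_rot': array([-7.09696182e-01, -3.06009943e+00,  2.01441468e-03]), 'wrist_force': array([-0.50191157, -0.52214707, -0.17640476]), 'ft_torque': array([-0.01746324, -0.02336186,  0.00139406]), 'grip_force': 0.0, 'grip_width': 0.08540924468177459}
```

View pics/top0.png

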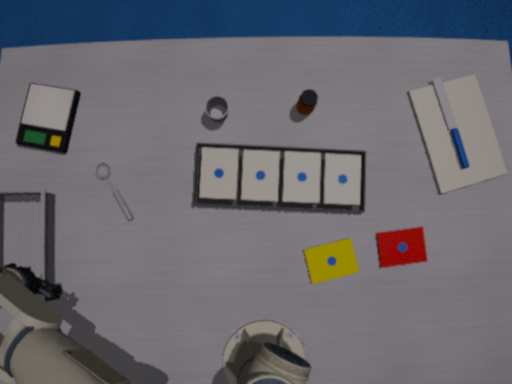

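View pics/scene0.png

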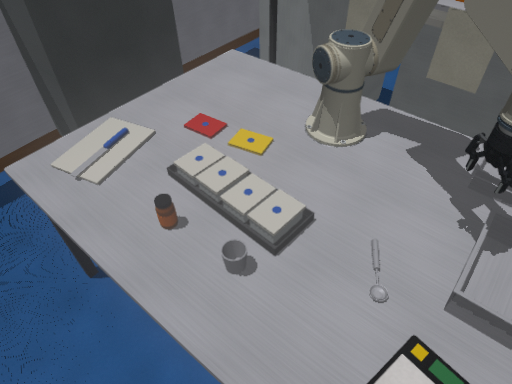

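The pictures show four white lids in the rail, with blue dots in the top view at (218,173), (260,175), (302,176) and (342,179). The things that could be taken for them are the yellow plate (331,260), the red plate (402,247) and the white chopping board and knife (457,133). I choose the four in the dark rail. Their heights (62–69 mm) and 120 mm spacing match the description, and the row is turned 0.064 rad. One close crop will check that.

```bash
python3 - <<'E'
from h import *
im=np.load("top.npz")["im"][130:290,190:440];cv2.imwrite("pics/crop.png",cv2.resize(im[:,:,::-1],None,fx=3,fy=3,interpolation=2))
E
python3 -m handwheel '[0,0,0,-0.9,0, 0,0,0,-0.9,0, 0,0,0,-0.9,0, 0,0,0,-0.9,0, 0,0,0,-0.88,0]'
python3 -m handwheel '[-0.36,-0.6,0,0,0, -0.36,-0.6,0,0,0, -0.36,-0.6,0,0,0, -0.36,-0.6,0,0,0, -0.36,-0.6,0,0,0, -0.36,-0.6,0,0,0, -0.36,-0.6,0,0,0, -0.36,-0.6,0,0,0, -0.36,-0.6,0,0,0, -0.36,-0.6,0,0,0, -0.36,-0.6,0,0,0, -0.36,-0.6,0,0,0, -0.36,-0.6,0,0,0, -0.36,-0.6,0,0,0, 0,0,0,0,0, 0,0,0,0,0, 0,0,0,0,0]'
```

```text
clock: 0.6
tcp_pos: [0.275, 0.5609, 0.2308]
eef_rot: [-0.097, -3.14, 0.001]
wrist_force: [0.1, 1.1, 0.9]
grip_width: 0.0124
grip_force: 0.0
clock: 2.3
tcp_pos: [0.4989, 0.1262, 0.2311]
eef_rot: [-0.102, -3.139, -0.0]
wrist_force: [0.2, -0.5, 0.7]
grip_width: -0.0001
grip_force: 0.0
```

View pics/crop.png

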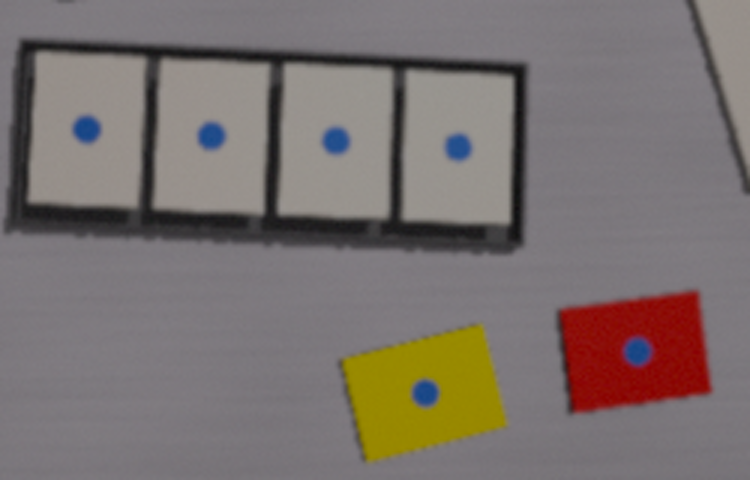

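The crop confirms it: four white lids in the dark rail, with the yellow and red plates lying outside it. Next I press the near end of the first lid (y = +0.12).

```bash
python3 -m handwheel '[0,0,0.39,0,0, 0,0,0.39,0,0, 0,0,0.39,0,0, 0,0,0.39,0,0, 0,0,0.39,0,0, 0,0,0.39,0,0, 0,0,0.39,0,0, 0,0,0.35,0,0, 0,0,0,0,0, 0,0,0,0,0]'
python3 -m handwheel '[0,0,0.04,0,0, 0,0,0.04,0,0,0,0,0,0,0]'
python3 -m handwheel '[0,0,0.02,0,0, 0,0,0.02,0,0,0,0,0,0,0]'
```

```text
clock: 3.3
tcp_pos: [0.499, 0.1265, 0.0774]
eef_rot: [-0.1, -3.139, 0.0]
wrist_force: [-0.4, -0.1, 0.3]
grip_width: 0.0005
grip_force: 0.0
clock: 3.6
tcp_pos: [0.4995, 0.1258, 0.0737]
eef_rot: [0.102, 3.139, 0.0]
wrist_force: [0.7, -0.6, 0.4]
grip_width: -0.0001
grip_force: 0.0
clock: 3.9
tcp_pos: [0.4993, 0.1257, 0.0712]
eef_rot: [-0.102, -3.14, 0.0]
wrist_force: [-0.4, 0.1, -0.6]
grip_width: -0.0001
grip_force: 0.0
```

```bash
for i in 1; do python3 -m handwheel '[0,0,0.02,0,0, 0,0,0,0,0]'; python3 -m handwheel '[0,0,0.02,0,0, 0,0,0,0,0]'; python3 -m handwheel '[0,0,0.02,0,0, 0,0,0,0,0]'; done | grep -E "tcp|force|clock"
```

```text
clock: 4.1
tcp_pos: [0.4993, 0.1257, 0.0702]
wrist_force: [0.8, -0.1, -0.3]
grip_force: 0.0
clock: 4.3
tcp_pos: [0.4993, 0.1257, 0.0692]
wrist_force: [0.5, -0.0, 0.2]
grip_force: 0.0
clock: 4.5
tcp_pos: [0.4994, 0.1258, 0.0682]
wrist_force: [-0.3, 0.0, 0.4]
grip_force: 0.1
```

```bash
for i in 1 2 3; do python3 -m handwheel '[0,0,0.02,0,0, 0,0,0,0,0]'; done | grep -E "tcp|wrist|clock"
```

```text
clock: 4.7
tcp_pos: [0.4994, 0.1257, 0.0672]
wrist_force: [0.1, 0.9, 0.9]
clock: 4.9
tcp_pos: [0.4993, 0.1257, 0.0662]
wrist_force: [-0.2, -0.1, 0.3]
clock: 5.1
tcp_pos: [0.4993, 0.1257, 0.0652]
wrist_force: [0.2, -0.4, 0.6]
```

```bash
for i in 1 2 3; do python3 -m handwheel '[0,0,0.02,0,0, 0,0,0,0,0]'; done | grep -E "tcp|wrist|clock"
```

```text
clock: 5.3
tcp_pos: [0.4994, 0.1258, 0.0645]
wrist_force: [-0.6, -0.7, 4.1]
clock: 5.5
tcp_pos: [0.4995, 0.1258, 0.0642]
wrist_force: [-3.1, -1.0, 13.6]
clock: 5.7
tcp_pos: [0.4997, 0.1258, 0.0636]
wrist_force: [-4.4, -0.6, 19.4]
```

```bash
python3 - <<'E'
from h import *
im,d=manip.camera("scene");cv2.imwrite("pics/s1.png",cv2.resize(im[120:260,150:330,::-1],None,fx=4,fy=4,interpolation=2))
E
```

```text
(no output)
```

View pics/s1.png

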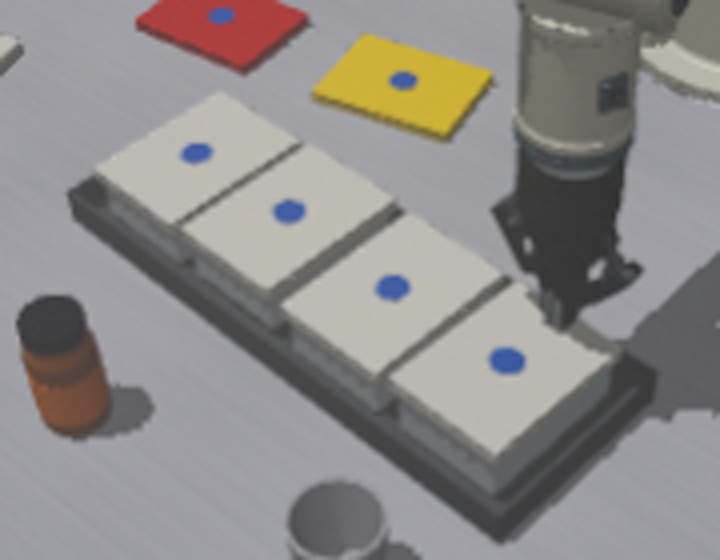

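The first lid either tipped 4 mm or is solid at 0.065 m. I'll decide by comparing depth on its far half before and during the press.

```bash
python3 - <<'E'
from h import *
i=manip.camera_info("scene");T=np.array(i["T"]);Ti=np.linalg.inv(T);K=np.array(i["camera_matrix"])
d0=np.load("scene.npz")["d"];im,d1=manip.camera("scene");np.save("d1",d1)
ex=np.array([.998,-.064,0]);ey=np.array([.064,.998,0])
for n,c in enumerate([(.556,.120,.067),(.548,0,.062),(.540,-.120,.067),(.532,-.239,.063)]):
  for a in(-.055,-.03,0,.03,.06):
    r=[]
    for d in(d0,d1):
      z=[]
      for b in np.linspace(-.035,.035,15):
        p=(Ti@np.r_[np.array(c)+a*ex+b*ey,1])[:3];x=np.array([p[0],-p[1]])/-p[2];x*=1+i["k1"]*(x@x)
        u,v=K[0,0]*x[0]+K[0,2],K[1,1]*x[1]+K[1,2];D=d[int(round(v)),int(round(u))]
        if D>0:z.append(pt(i,round(u),round(v),D)[2])
      r.append(np.median(z)*1e3)
    print(n,a,np.round(r,1))
E
```

```text
0 -0.055 [68.6 65.3]
0 -0.03 [68.8 65.2]
0 0 [69.2 66.2]
0 0.03 [68.5 67.7]
0 0.06 [69.1 69.4]
1 -0.055 [62.3 62.6]
1 -0.03 [61.9 61.5]
1 0 [61.8 62. ]
1 0.03 [61.8 61.3]
1 0.06 [61.8 61.3]
2 -0.055 [67.7 68.8]
2 -0.03 [67.6 68.3]
2 0 [68.2 68.3]
2 0.03 [68.1 68.6]
2 0.06 [68.1 68.4]
3 -0.055 [63.7 64. ]
3 -0.03 [64.1 63.8]
3 0 [64.3 63.9]
3 0.03 [62.5 62.5]
3 0.06 [63.5 63.2]
```

Lid 0 is the one that tips: its near end dropped 3.5 mm while the far end held, and the other three did not change. I'll lift off it slowly, move over its centre and press.

```bash
python3 -m handwheel '[0,0,-0.04,0,0, 0,0,-0.06,0,0, 0,0,-0.2,0,0, 0,0,-0.2,0,0, -0.3,0,0,0,0, -0.3,0,0,0,0, -0.3,-0.04,0,0,0, -0.23,0,0,0,0, 0,0,0,0,0, 0,0,0,0,0,0,0,0,0,0]'
python3 - <<'E'
from h import *
i=manip.camera_info("scene");im,d=manip.camera("scene")
cv2.imwrite("pics/s2.png",cv2.resize(im[120:260,200:330,::-1],None,fx=4,fy=4,interpolation=2))
E
```

```text
clock: 6.9
tcp_pos: [0.5548, 0.12, 0.087]
eef_rot: [-0.102, -3.139, 0.0]
wrist_force: [-0.2, 0.2, 0.3]
grip_width: -0.0002
grip_force: 0.0
```

View pics/s2.png

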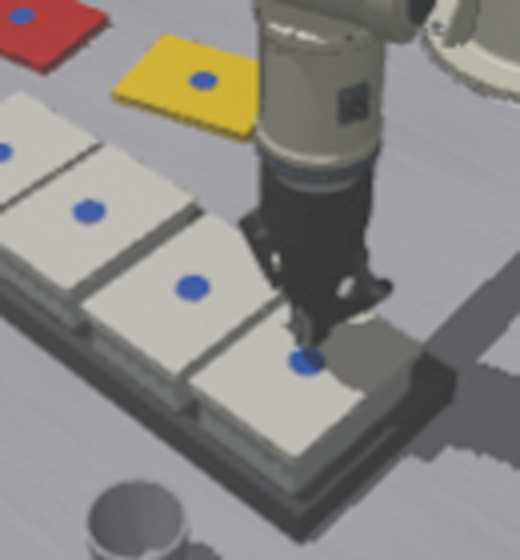

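The fingertip hangs over the blue dot at crop pixel (306,361), and the lid looks level. I press down.

```bash
(python3 -m handwheel '[0,0,0.15,0,0, 0,0,0.15,0,0, 0,0,0.05,0,0, 0,0,0,0,0]'
for i in 1 2 3 ; do python3 -m handwheel '[0,0,0.02,0,0, 0,0,0,0,0]'; done) | grep -E "tcp|wrist|clock"
```

```text
clock: 7.35
tcp_pos: [0.555, 0.12, 0.0689]
wrist_force: [0.7, -0.1, -0.7]
clock: 7.55
tcp_pos: [0.5557, 0.1201, 0.0688]
wrist_force: [-0.1, -0.3, -0.5]
clock: 7.75
tcp_pos: [0.5557, 0.1201, 0.0678]
wrist_force: [0.4, -0.6, -0.1]
clock: 7.95
tcp_pos: [0.5556, 0.1201, 0.0668]
wrist_force: [-0.0, -0.3, -0.9]
```

```bash
for i in 1 2 3 4; do python3 -m handwheel '[0,0,0.02,0,0, 0,0,0,0,0]'; done | grep -E "tcp|wrist|clock"
```

```text
clock: 8.15
tcp_pos: [0.5557, 0.1201, 0.0658]
wrist_force: [0.1, 0.5, -0.2]
clock: 8.35
tcp_pos: [0.5557, 0.1201, 0.065]
wrist_force: [-1.8, -0.7, 3.2]
clock: 8.55
tcp_pos: [0.5557, 0.1201, 0.064]
wrist_force: [-1.1, -1.0, 4.2]
clock: 8.75
tcp_pos: [0.5557, 0.1201, 0.0632]
wrist_force: [-1.9, 0.3, 7.6]
```

```bash
for i in 1 2 3; do python3 -m handwheel '[0,0,0.02,0,0, 0,0,0,0,0]'; done | grep -E "tcp|wrist|clock"
```

```text
clock: 8.95
tcp_pos: [0.5557, 0.1201, 0.0631]
wrist_force: [-4.9, -0.6, 19.3]
clock: 9.15
tcp_pos: [0.5558, 0.1201, 0.0631]
wrist_force: [-9.2, -1.8, 29.7]
clock: 9.35
tcp_pos: [0.5558, 0.1202, 0.063]
wrist_force: [-13.1, -2.8, 41.4]
```

```bash
python3 -m handwheel '[0,0,-0.03,0,0, 0,0,0,0,0, 0,0,0,0,0]'; python3 - <<'E'
from h import *
for n in("scene","top"):
  i=manip.camera_info(n);T=np.array(i["T"]);Ti=np.linalg.inv(T);K=np.array(i["camera_matrix"])
  d0=np.load(n+".npz")["d"];ds=[manip.camera(n)[1] for _ in range(4)]
  ex=np.array([.998,-.064,0]);ey=np.array([.064,.998,0])
  for a in(-.055,0,.055):
   for b in (-.038,.038):
    r=[]
    for d in[d0]+ds:
      for da in np.linspace(-.01,.01,5):
        p=(Ti@np.r_[np.array((.556,.12,.065))+(a+da)*ex+b*ey,1])[:3];x=np.array([p[0],-p[1]])/-p[2];x*=1+i["k1"]*(x@x)
        u,v=K[0,0]*x[0]+K[0,2],K[1,1]*x[1]+K[1,2];r.append(pt(i,round(u),round(v),d[int(round(v)),int(round(u))])[2]*1e3)
    print(n,a,b,np.median(r[:5]).round(1),np.median(r[5:]).round(1))
E
```

```text
clock: 9.65
tcp_pos: [0.5557, 0.1202, 0.0631]
eef_rot: [0.102, 3.14, 0.0]
wrist_force: [-6.7, -1.6, 22.9]
grip_width: 0.0002
grip_force: 11.8
scene -0.055 -0.038 68.4 159.2
scene -0.055 0.038 69.8 64.0
scene 0 -0.038 68.2 63.2
scene 0 0.038 70.1 63.3
scene 0.055 -0.038 68.4 63.6
scene 0.055 0.038 69.1 63.6
top -0.055 -0.038 65.1 577.9
top -0.055 0.038 70.4 560.5
top 0 -0.038 71.2 147.3
top 0 0.038 65.7 425.9
top 0.055 -0.038 70.1 497.3
top 0.055 0.038 68.8 449.1
```

The lid sank 5 mm all round, from about 69 to 63.5 mm, and is level. It's solid under a 23 N press, so I hand in.

```bash
python3 -c "
from rig import manip
s=manip.state();print(s['clock'],s['wrist_force']);print(manip.job_done())"
```

```text
10.05 [-7.80156063 -2.06966504 23.52057301]
the job is handed in; nothing more can be done
None
```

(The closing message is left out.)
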